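# Reset the dust-extraction lever, count three clicks, start the extractor

### The job

Set up the dust extraction: with the fingertips push the red lever on the grey control box all the way back to its closed end (beside the red mark), then push it the other way three clicks, leaving it resting in the third click. Then press the green button fully down, let it come back up and draw clear. Only push: do not squeeze or force the lever, do not press the button before the lever is in the third click, and leave the things lying about where they are.

Things in the scene. Friction and masses are not known exactly. Their poses are not given: they have to be found in the camera images.
- console: Grey control box fixed to the bench, 120 (x) x 290 (y) x 60 mm high. Origin: centre of its underside. Its y axis is the way the lever slides: closed end towards -y, green button near +y. Beside the black slot, on the robot's side, a red mark lies at the closed position and six white marks at the six clicks. Its yaw varies. A 54 mm duct stub sticks out 75 mm from the far side, below the top.
- lever: Red lever, pushed from either side: an upright paddle 34 mm across (console x) and 12 mm thick along the slide (console y), on a 10 x 8 mm steel stem. Origin: on its centreline at the foot of the stem, 1 mm above the box's top. The paddle reaches from 14 to 50 mm above the origin. Closed, it stands at x = 0, y = -100 mm in the console's frame.
- lever_top (a point): Centre of the top of the red paddle, 111 mm above the bench, 51 mm above the top of the box.
- suction (a joint): Slide of the lever along console +y, m. 0 = closed rest (not counted as a click); six clicks 16 mm apart: 0.016, 0.032, 0.048 (third) to 0.096. Leaving a rest takes about 8 N, fading to nothing half way; then the lever snaps on by itself, ahead of the finger, into the next rest. End stops 3 mm beyond the outer rests. At the start anywhere between the fourth and sixth click.
- start (a joint): Travel of the green button, m: 0 up, 0.006 fully down (about 5 N); it springs back. It counts as pressed beyond 0.0045.
- start_top (a point): Centre of the top of the green button, 30 mm across, in a black housing on top of the box at x = 0, y = +100 mm in the console's frame; it is pressed straight down.
- pot: Bystander: terracotta filler pot, open, 62 mm across, 55 mm high, standing behind the box (far side). Origin at the centre of its underside.
- pot_lid: Bystander: blue lid, a disc 68 mm across and 16 mm thick, in front of the box (robot's side). Origin at the centre of its underside.
- cork_block: Bystander: cork sanding block 55 x 100 x 32 mm, in front of the box (robot's side). Origin at the centre of its underside.
- glue: Bystander: yellow glue bottle, 56 mm across, 140 mm high, to the right. Origin at the centre of its underside.
- putty_knife: Bystander: putty knife 200 mm long lying along its x, to the left.
- dust_brush: Bystander: bench brush 220 mm long lying along its x, to the right.
- offcut: Bystander: pale wooden offcut 45 x 120 x 27 mm, to the left. Origin at the centre of its underside.

How it is judged:
By the outcome, as a careful person would: the job done as asked, in the order asked, and still so for the second after the job is handed in, with the robot touching nothing.
It also fails if it takes over 58 s, if anything falls off the work surface, if the arm or the gripper's body presses on something with over 40 N, if the wrist force passes 120 N, or if a joint passes its speed limit or range.

### The arm

A 6-joint arm with a two-finger parallel gripper is mounted at the origin on the work surface. World frame = base frame: x ahead of the robot, y to its left, z up, the work surface at z = 0. Lengths are in mm, angles in rad, forces in N, time in s.
With the tool pointing down it reaches from about 300 to 775 mm from the base axis. Payload 14.6 kg.
Tool frame: the origin (TCP) lies on the centre line of the jaws, within the pads' length; the fingertips stand 8 mm ahead of it and the grasp point (between the pads) lies 11 mm behind it; z points along the fingers, x is the direction in which the jaws open and shut, and the axes are right-handed (so a half turn about z gives the same grasp; the last joint's range is limited). The gripper opens to 85 mm and grips with 20 to 120 N. Pads are 22 mm wide; open, the fingers measure 114 mm over their backs; the gripper's body (76 mm by 85 mm) begins 54 mm behind the grasp point. The pads swing forward as they close: fully open they stand 13 mm farther back than shut.
Start: joints at [1.264, 0.3, 1.521, -0, 1.321, -0.067], TCP at [130.628, 534.253, 239.281] pointing down, gripper open.
Joint ranges: [-3.03, 3.03], [-0.79, 2.21], [0.23, 2.52], [-1.04, 4.18], [0, 3.07], [-2.55, 2.55]. Speed limits (rad/s): [2.22, 2.22, 2.57, 3.14, 3.14, 3.14].

### API

Orientations are given as a rotation vector (axis times angle).
In Python, from cell import r, imaging gives the robot as it stands. The module is installed in compiled form; this text tells all that it offers.
- The arm moves only by the tool drive_tool, never from a script. Its argument "moves" is a list of rows, each a list of 5 numbers: the shift along the tool's x, y, z in mm, then the turn about the tool's z in degrees, then the closure, from 0 (fully open) to 1 (shut). In form: [[tx, ty, tz, spin, grip], ...]. A call has 1 to 20 rows; each row shifts and turns the commanded pose from where the row before left it, along the tool's axes as they then stand; what a row does not reach is not made up. A row lasts 1/10 s, in which the tool goes at most 50 mm and 8.59 degrees, less where a joint would pass 70% of its speed; a pose out of reach is approached as far as the arm can. A call is refused whole if a number of a shift passes 50 or a number of a turn 8.59, either way. A call with a gripper value outside its range is refused whole. The fingers move at their own pace and stop on an object; "grip_force" is the grip in N (left out, the last holds). Time passes only in rows, so rows that do not move let the fingers close. It gives the time, the measured TCP pose, the force and the opening at its end, in the units of the state.
- r.observe(): the state, without advancing time (a new reading comes with each control period).
- imaging.get_image(name): name is "scene" or "top" or "wrist"; returns the picture (420x560x3 uint8, red, green, blue); there is no depth.
- imaging.camera_info(name): a dict with "fov_y" (degrees; the focal length in pixels is half the picture's height over the tangent of half this angle, whatever the lens; pixels are square), "cx", "cy" (the principal point, pixels), "extrinsics" (4x4, takes a point from camera to world coordinates). Camera axes: x right, y up, looking along -z (the intrinsics and any distortion apply to the point x, -y, -z); pixel columns grow to the right and rows downward; lengths in mm; the calibration is good to about 2 mm. A picture is of the moment at which its call begins: read the wrist's pose just before it. camera_info takes no time and is no camera call; for the wrist camera it gives the pose at the moment of the call.
- r.close_job(): hands the job in, once; it reports no verdict.
Trained networks look in the newest picture that a camera, given by its name, has taken for a name from the list of things; names that differ only in an ending like _2 or _b are one class to them, and where a whole thing is asked for, a point or a joint stands for the part that bears it (a point fixed in the world has none). Each returns a list of dicts, best first, with "score" (0 to 1); they miss things now and then, are a little off and sometimes report something else, mostly with a low value. They report only what shows in the picture. A call takes as long as a camera call.
- imaging.search_frame(label, camera): "extent" ([centre column, centre row, width, height] in pixels, round what is visible of it).
- imaging.trace(label, camera): "mask" (420x560 bool, what is visible of it) and "extent" ([centre column, centre row, width, height] in pixels, round what is visible of it).
The state is a dict: "time_s": time; "joint_positions": joint angles; "joint_vel": joint speeds; "tau": joint torques, N m; "tool_pos": TCP position; "tcp_rot": TCP orientation; "force": force on the tool from outside, world axes, zero at the start; "moment": the same for the moment, N m; "gripper_width": finger opening in mm.
Only numpy, scipy, OpenCV 4.12 (cv2) and the standard library are available. Lean on these libraries where they do the work, as an engineer would, in place of code of your own. Each camera call takes 0.05 s, during which the arm holds its last target. There are 200 camera calls.

## Working session

There is one attempt and no reset: what is moved stays moved. The work goes in short steps, Python scripts to look and compute and a tool call to move; the robot and the scene stay as the last step left them, time stands still between calls to the robot, and variables do not carry over. Pictures are saved under pics/ and viewed, about 8 in all and at most 12, crops included, and the job is handed in when it is done.

Besides the shell and the picture viewer there is one more tool, called after ">>>" as name(argument=value, ...), one argument or row to a line, values as JSON. drive_tool: Moves the arm, as the interface text tells. Its arguments: {"type":"object","properties":{"moves":{"type":"array","items":{"type":"array","items":{"type":"number"}}},"grip_force":{"type":"number"}},"required":["moves"]}

```bash
mkdir -p pics; python3 - <<'E'
from cell import r, imaging
import cv2, numpy as np
s=r.observe(); print({k:np.round(v,3).tolist() for k,v in s.items()})
for n in ["scene","top"]:
    im=imaging.get_image(n); cv2.imwrite(f"pics/{n}0.png",im[:,:,::-1])
    ci=imaging.camera_info(n); print(n,ci)
    for l in ["console","lever","start"]:
        print(l,[(round(d['score'],2),np.round(d['extent'],1).tolist()) for d in imaging.search_frame(l,n)][:3])
E
```

```text
{'time_s': 0.0, 'joint_positions': [1.264, 0.3, 1.522, -0.0, 1.321, -0.067], 'joint_vel': [0.002, -0.001, 0.002, 0.002, 0.001, 0.001], 'tau': [0.0, -54.349, -36.18, -0.0, 0.004, -0.0], 'tool_pos': [130.546, 534.024, 238.72], 'tcp_rot': [2.471, 1.939, -0.002], 'force': [0.315, -0.539, -0.224], 'moment': [0.014, -0.007, 0.022], 'gripper_width': 85.805}
scene {'fov_y': 53.23637011765507, 'cx': 276.88698027920293, 'cy': 206.17237186674646, 'extrinsics': array([[ 2.21940212e-01, -7.29686846e-01,  6.46760890e-01,
         1.30822913e+03],
       [ 9.75019570e-01,  1.60021237e-01, -1.54045582e-01,
        -1.85342278e+02],
       [ 8.90955693e-03,  6.64793434e-01,  7.46974102e-01,
         9.57776286e+02],
       [ 0.00000000e+00,  0.00000000e+00,  0.00000000e+00,
         1.00000000e+00]])}
console [(0.92, [261.9, 221.7, 102.3, 65.5])]
lever [(0.56, [251.8, 202.1, 3.7, 16.1])]
start [(0.64, [297.3, 198.7, 9.2, 9.0]), (0.41, [253.6, 201.6, 6.2, 15.0])]
top {'fov_y': 56.70980979927037, 'cx': 279.6024856089917, 'cy': 210.415475064169, 'extrinsics': array([[-2.25995154e-02,  9.85405912e-01, -1.68714107e-01,
         3.94340527e+02],
       [-9.99715481e-01, -2.09867748e-02,  1.13362982e-02,
         1.12339717e+01],
       [ 7.63009033e-03,  1.68922300e-01,  9.85599837e-01,
         1.10070093e+03],
       [ 0.00000000e+00,  0.00000000e+00,  0.00000000e+00,
         1.00000000e+00]])}
console [(0.63, [296.4, 219.8, 109.4, 72.2]), (0.6, [141.1, 247.9, 26.3, 73.8])]
lever [(0.51, [305.8, 228.5, 3.9, 10.4]), (0.27, [259.9, 228.7, 13.1, 11.6])]
start [(0.39, [259.4, 225.6, 8.2, 14.2])]
```

```bash
python3 - <<'E'
import cv2, numpy as np
a=cv2.imread("pics/top0.png"); 
cv2.imwrite("pics/top_c.png",cv2.resize(a[130:310,180:420],None,fx=3.3,fy=3.3,interpolation=cv2.INTER_CUBIC))
E
```

```text
(no output)
```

View pics/top0.png

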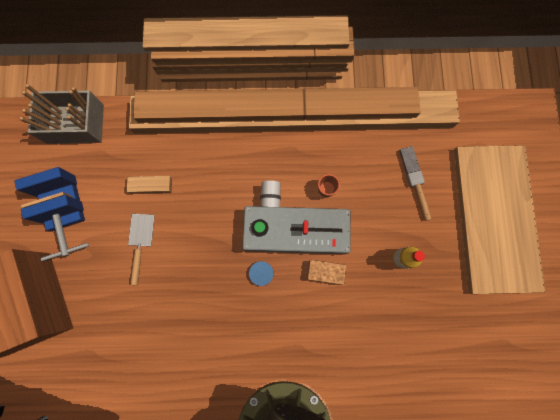

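View pics/top_c.png

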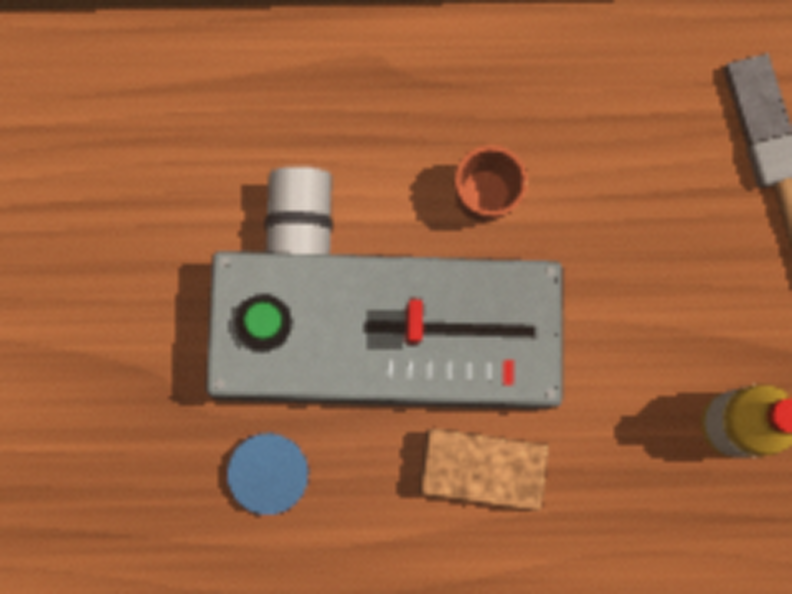

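```bash
cat > h.py <<'E'
import numpy as np
from scipy.optimize import least_squares
def proj(ci,P):
    T=np.array(ci["extrinsics"]);p=(np.atleast_2d(P)-T[:3,3])@T[:3,:3]
    f=210/np.tan(np.radians(ci["fov_y"]/2))
    return np.c_[ci["cx"]+f*p[:,0]/-p[:,2], ci["cy"]-f*p[:,1]/-p[:,2]]
def back(ci,uv,z):
    T=np.array(ci["extrinsics"]);f=210/np.tan(np.radians(ci["fov_y"]/2))
    d=T[:3,:3]@np.array([(uv[0]-ci["cx"])/f,-(uv[1]-ci["cy"])/f,-1]);o=T[:3,3]
    return o+d*(z-o[2])/d[2]
def con(q,L): # console -> world
    x,y,a=q;c,s=np.cos(a),np.sin(a);L=np.atleast_2d(L)
    return np.c_[x+c*L[:,0]-s*L[:,1],y+s*L[:,0]+c*L[:,1],L[:,2]]
def inv(q,P):
    x,y,a=q;c,s=np.cos(a),np.sin(a);d=np.asarray(P)[:2]-[x,y]
    return np.array([c*d[0]+s*d[1],-s*d[0]+c*d[1]])
E
python3 - <<'E'
from cell import r, imaging
from h import *
ci=imaging.camera_info("top")
C=lambda u,v:np.array([180+u/3.3,130+v/3.3])
uv=np.array([C(215,254),C(562,264),C(561,406),C(209,397),C(263,320)])
L=np.array([[60,145,60],[60,-145,60],[-60,-145,60],[-60,145,60],[0,100,75]])
f=lambda q:(proj(ci,con(q,L))-uv).ravel()
s=least_squares(f,[500,0,0]);print(s.x,np.round(s.fun,1))
q=s.x
print("red mark",inv(q,back(ci,C(509,373),60)),"w6",inv(q,back(ci,C(391,369),60)),"lever top",inv(q,back(ci,C(415,304),111)))
for l in ([0,-100,111],[0,100,80]): print(con(q,[l]))
print(back(ci,C(490,155),55))
E
```

```text
[ 5.19044701e+02 -4.68863801e+01 -5.20783224e-02] [-0.8 -0.9  0.7 -0.7  1.   0.6 -1.   0.   0.1  0.8]
red mark [ -33.10713528 -100.00424059] w6 [-32.74796166  -4.18071363] lever top [ 13.79272801 -19.05278911]
[[ 513.83922238 -146.75080318  111.        ]]
[[524.25017935  52.97804295  80.        ]]
[ 664.43519521 -138.30157279   55.        ]
```

>>> drive_tool(
  moves=[
    [0,0,0,7.92,1],
    [0,0,0,7.92,1],
    [0,0,0,7.92,1],
    [0,0,0,7.92,1],
    [0,0,0,7.92,1],
    [0,0,0,7.92,1],
    [0,0,0,7.92,1],
    [0,0,0,7.92,1],
    [0,0,0,7.92,1],
    [0,0,0,7.92,1],
  ],
  grip_force=20,
)

```text
time_s: 1.4
tool_pos: [130.6, 534.2, 239.3]
tcp_rot: [3.14, -0.09, -0.0]
force: [0.2, -0.2, -0.2]
gripper_width: -0.2
```

>>> drive_tool(
  moves=[
    [26,35,0,0,1],
    [26,35,0,0,1],
    [26,35,0,0,1],
    [26,35,0,0,1],
    [26,35,0,0,1],
    [26,35,0,0,1],
    [26,35,0,0,1],
    [26,35,0,0,1],
    [26,35,0,0,1],
    [26,35,0,0,1],
    [26,35,0,0,1],
    [26,35,0,0,1],
    [26,35,0,0,1],
    [26,35,0,0,1],
    [26,35,0,0,1],
    [26,35,0,0,1],
    [0,0,0,0,1],
    [0,0,0,0,1],
  ],
)

```text
time_s: 3.2
tool_pos: [517.3, -46.8, 238.8]
tcp_rot: [-3.14, 0.083, 0.001]
force: [0.1, 0.9, 0.1]
gripper_width: 0.1
```

```bash
python3 - <<'E'
from cell import r, imaging
import cv2, numpy as np
from h import *
s=r.observe(); print({k:np.round(v,3).tolist() for k,v in s.items()})
n="wrist"; ci=imaging.camera_info(n); im=imaging.get_image(n); cv2.imwrite(f"pics/w1.png",im[:,:,::-1])
np.save("ci1.npy",ci,allow_pickle=True); print(ci)
for l in ["console","lever","start"]:
    print(l,[(round(d['score'],2),np.round(d['extent'],1).tolist()) for d in imaging.search_frame(l,n)][:3])
q=[519.0,-46.9,-0.052]
print(proj(ci,con(q,[[60,145,60],[60,-145,60],[-60,-145,60],[-60,145,60],[0,100,75],[-33,-100,60],[0,-19,111]])).round(1))
E
```

```text
{'time_s': 3.2, 'joint_positions': [-0.161, 0.233, 1.607, 0.0, 1.303, -0.108], 'joint_vel': [0.031, -0.027, 0.022, -0.001, -0.001, 0.008], 'tau': [-1.996, -48.842, -37.031, -0.091, -0.047, -0.168], 'tool_pos': [517.3, -46.813, 238.847], 'tcp_rot': [-3.14, 0.083, 0.001], 'force': [0.084, 0.865, 0.12], 'moment': [0.028, 0.022, 0.053], 'gripper_width': 0.082}
{'fov_y': 61.977864487801746, 'cx': 278.6329345412746, 'cy': 213.60828989459816, 'extrinsics': array([[ 9.98541722e-01,  5.16202698e-02,  1.58043704e-02,
         5.20253715e+02],
       [-5.39848201e-02,  9.56212958e-01,  2.87649818e-01,
         2.72603486e+01],
       [-2.63782543e-04, -2.88083540e-01,  9.57605244e-01,
         3.72785088e+02],
       [ 0.00000000e+00,  0.00000000e+00,  0.00000000e+00,
         1.00000000e+00]])}
console [(0.77, [326.4, 169.0, 223.4, 305.8]), (0.51, [288.5, 223.4, 44.7, 25.0])]
lever [(0.58, [287.7, 222.9, 44.8, 28.5])]
start [(0.76, [287.2, 72.2, 38.3, 41.1]), (0.26, [326.9, 166.8, 222.9, 312.8]), (0.24, [162.4, 81.2, 74.9, 76.8])]
[[357.   15.5]
 [339.5 328.9]
 [223.8 329.1]
 [206.7  15.9]
 [281.9  74.4]
 [248.7 290.3]
 [282.2 230.9]]
```

View pics/w1.png

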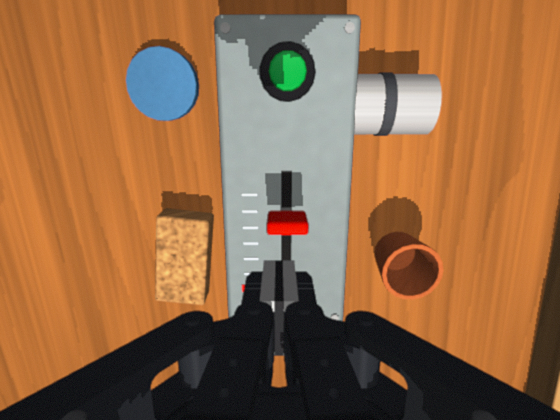

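```bash
python3 - <<'E'
import cv2, numpy as np
from h import *
im=cv2.imread("pics/w1.png").astype(int)
w=(im[185:300,240:262].min(2)>150).astype(np.uint8)
n,_,st,c=cv2.connectedComponentsWithStats(w)
M=[(c[i][0]+240,c[i][1]+185,st[i][4]) for i in range(1,n) if st[i][4]>10];print(np.round(M,1).tolist())
g=((im[:,:,1]>120)&(im[:,:,2]<100)&(im[:,:,0]<120)&(np.arange(560)<330)&(np.arange(420)[:,None]<120)).nonzero()
print("green",g[1].min(),g[1].max(),g[0].min(),g[0].max())
R=((im[:,:,2]>110)&(im[:,:,1]<60)&(im[:,:,0]<60)); yy,xx=R[195:260,255:320].nonzero();print("red",xx.min()+255,xx.max()+255,yy.min()+195,yy.max()+195)
print(im[195:245,287].tolist())
cw=np.load("ci1.npy",allow_pickle=True).item()
bc=[(217,15),(359,14)]
M=sorted(M,key=lambda m:m[1])[:4]
uv=np.array(bc+[((g[1].min()+g[1].max())/2,(g[0].min()+g[0].max())/2)]+[m[:2] for m in M])
L=np.array([[-60,145,60],[60,145,60],[0,100,75]]+[[-33,-4-16*i,60] for i in range(len(M))])
f0=210/np.tan(np.radians(cw["fov_y"]/2)); c0=np.array([cw["cx"],cw["cy"]])
def fw(p):
    u=(proj(cw,con(p[:3],L))-c0)/f0; return ((c0+f0*u*(1+p[3]*(u**2).sum(1,keepdims=True)))-uv).ravel()
s=least_squares(fw,[519,-47,-.05,0]);print(s.x,s.fun.reshape(-1,2).round(1))
E
```

```text
[[250.1, 230.5, 2007.0]]
green 277 305 52 90
red 267 307 211 235
[[21, 23, 20], [26, 23, 26], [21, 20, 22], [24, 24, 22], [25, 22, 24], [24, 22, 23], [15, 18, 17], [22, 22, 21], [22, 24, 22], [23, 23, 26], [14, 18, 16], [24, 23, 25], [51, 52, 51], [74, 75, 74], [74, 76, 80], [51, 55, 89], [25, 27, 99], [6, 0, 103], [6, 12, 103], [14, 12, 104], [10, 9, 105], [2, 4, 104], [0, 2, 102], [7, 12, 105], [7, 9, 103], [8, 12, 106], [1, 2, 125], [1, 5, 162], [0, 5, 193], [0, 2, 223], [0, 17, 237], [0, 13, 241], [0, 16, 243], [0, 18, 244], [0, 23, 244], [1, 24, 245], [0, 21, 246], [8, 31, 247], [1, 24, 247], [5, 21, 237], [29, 29, 137], [37, 36, 48], [37, 38, 33], [38, 39, 39], [37, 39, 41], [36, 36, 39], [40, 39, 41], [30, 31, 36], [36, 37, 39], [39, 42, 40]]
[ 5.24980323e+02 -5.75717652e+01 -3.53663533e-02  2.32532743e-01] [[ -9.1   3.6]
 [  8.8   0.1]
 [ -2.7  13.4]
 [  3.2 -22.1]]
```

```bash
python3 - <<'E'
import cv2, numpy as np
from h import *
im=cv2.imread("pics/w1.png").astype(int)
w=(im[185:300,240:262].min(2)>205).astype(np.uint8)
n,_,st,c=cv2.connectedComponentsWithStats(w)
M=sorted([(c[i][0]+240,c[i][1]+185,st[i][4]) for i in range(1,n) if st[i][4]>8],key=lambda m:m[1]);print(np.round(M,1).tolist())
cw=np.load("ci1.npy",allow_pickle=True).item()
uv=np.array([(217,15),(359,14),(287.2,71.5),(287,229)]+[m[:2] for m in M[:4]])
L=np.array([[-60,145,60],[60,145,60],[0,100,75],[0,0,111]]+[[-33,-4-16*i,60] for i in range(4)])
f0=210/np.tan(np.radians(cw["fov_y"]/2)); c0=np.array([cw["cx"],cw["cy"]])
def fw(p):
    Q=L.astype(float).copy();Q[3,1]=-100+p[4]*100
    u=(proj(cw,con(p[:3],Q))-c0)/f0; return ((c0+f0*u*(1+p[3]*(u**2).sum(1,keepdims=True)))-uv).ravel()
s=least_squares(fw,[519,-47,-.05,0,.8]);print(s.x,s.fun.reshape(-1,2).round(1))
E
```

```text
[[249.0, 194.5, 30.0], [249.3, 211.0, 43.0], [250.0, 227.5, 30.0], [250.2, 243.0, 42.0], [250.5, 258.5, 28.0], [245.8, 273.4, 9.0]]
[ 5.22690450e+02 -4.41863254e+01 -5.92313588e-02 -5.07774204e-02
  7.97244521e-01] [[-3.6 -0. ]
 [ 2.3  2. ]
 [ 0.1  0.2]
 [-0.5 -0. ]
 [ 0.6 -0.8]
 [ 0.6 -0.5]
 [ 0.3 -0.8]
 [ 0.4 -0.5]]
```

>>> drive_tool(
  moves=[
    [2.5,-7,0,0,1],
    [2.5,-7,0,0,1],
    [0,0,20,0,1],
    [0,0,20,0,1],
    [0,0,20,0,1],
    [0,0,20,0,1],
    [0,0,20,0,1],
    [0,0,20,0,1],
    [0,0,15,0,1],
    [0,0,10,0,1],
    [0,0,4,0,1],
    [0,0,0,0,1],
    [0,0,0,0,1],
  ],
)

```text
time_s: 4.7
tool_pos: [523.4, -32.5, 91.0]
tcp_rot: [3.14, -0.08, 0.002]
force: [0.1, 1.6, -0.8]
gripper_width: 0.1
```

```bash
python3 - <<'E'
from cell import r, imaging
import cv2, numpy as np
s=r.observe(); print({k:np.round(s[k],2).tolist() for k in("time_s","tool_pos","tcp_rot","force")})
a=imaging.get_image("wrist");b=imaging.get_image("scene")
b=cv2.resize(b[130:260,180:340],(516,420),interpolation=cv2.INTER_CUBIC)
b=cv2.resize(b,(360,293));a=cv2.resize(a,(440,330))
o=np.zeros((330,800,3),np.uint8);o[:,:440]=a;o[:293,440:]=b
cv2.imwrite("pics/w2.png",o[:,:,::-1])
E
```

```text
{'time_s': 4.7, 'tool_pos': [523.45, -32.52, 90.97], 'tcp_rot': [3.14, -0.08, 0.0], 'force': [0.12, 1.57, -0.76]}
```

View pics/w2.png

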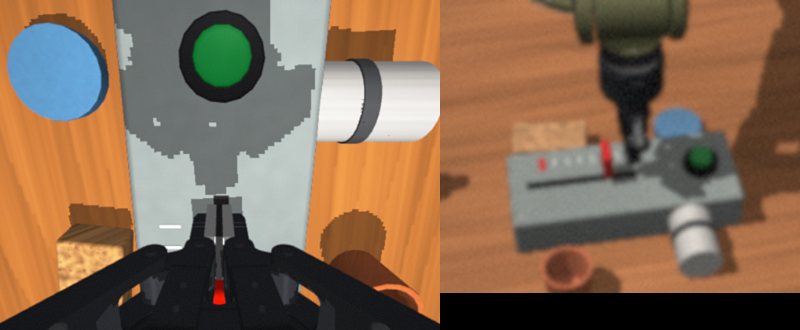

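>>> drive_tool(
  moves=[
    [0,5,0,0,1],
    [0,5,0,0,1],
    [0,3,0,0,1],
    [0,0,0,0,1],
    [0,0,0,0,1],
  ],
)

```text
time_s: 5.3
tool_pos: [522.4, -45.7, 90.3]
tcp_rot: [-3.141, 0.081, 0.0]
force: [-0.9, 0.6, -0.5]
gripper_width: 0.0
```

>>> drive_tool(
  moves=[
    [0,1.5,0,0,1],
    [0,1.5,0,0,1],
    [0,0,0,0,1],
  ],
)

```text
time_s: 5.6
tool_pos: [522.3, -48.5, 90.3]
tcp_rot: [-3.14, 0.081, 0.0]
force: [0.6, 1.0, 0.7]
gripper_width: -0.1
```

>>> drive_tool(
  moves=[
    [0,1.5,0,0,1],
    [0,0,0,0,1],
  ],
)

```text
time_s: 5.8
tool_pos: [522.2, -49.2, 90.3]
tcp_rot: [-3.139, 0.08, 0.0]
force: [0.8, 9.6, 0.8]
gripper_width: -0.1
```

>>> drive_tool(
  moves=[
    [0,1.5,0,0,1],
    [0,0,0,0,1],
  ],
)

```text
time_s: 6.0
tool_pos: [522.1, -50.8, 90.3]
tcp_rot: [-3.139, 0.08, -0.0]
force: [-0.1, 5.7, 0.3]
gripper_width: -0.1
```

>>> drive_tool(
  moves=[
    [0,4,0,0,1],
    [0,4,0,0,1],
    [0,4,0,0,1],
    [0,4,0,0,1],
    [0,4,0,0,1],
    [0,4,0,0,1],
    [0,4,0,0,1],
    [0,4,0,0,1],
    [0,4,0,0,1],
    [0,4,0,0,1],
    [0,4,0,0,1],
    [0,4,0,0,1],
    [0,4,0,0,1],
    [0,4,0,0,1],
    [0,4,0,0,1],
    [0,4,0,0,1],
    [0,4,0,0,1],
    [0,4,0,0,1],
    [0,2,0,0,1],
    [0,0,0,0,1],
  ],
)

```text
time_s: 8.0
tool_pos: [518.2, -126.0, 90.2]
tcp_rot: [3.14, -0.081, -0.0]
force: [-0.6, 0.7, 1.0]
gripper_width: 0.0
```

>>> drive_tool(
  moves=[
    [0,2,0,0,1],
    [0,2,0,0,1],
    [0,0,0,0,1],
    [0,0,0,0,1],
  ],
)

```text
time_s: 8.4
tool_pos: [518.1, -128.8, 90.3]
tcp_rot: [-3.139, 0.08, 0.0]
force: [0.3, 7.1, 1.3]
gripper_width: 0.4
```

>>> drive_tool(
  moves=[
    [0,1,0,0,1],
    [0,0,0,0,1],
    [0,0,0,0,1],
  ],
)

```text
time_s: 8.7
tool_pos: [518.1, -129.3, 90.3]
tcp_rot: [-3.139, 0.08, 0.0]
force: [0.3, 11.4, 2.3]
gripper_width: -0.3
```

>>> drive_tool(
  moves=[
    [0,-6,0,0,1],
    [0,-6,0,0,1],
    [0,0,-15,0,1],
    [0,0,-20,0,1],
    [0,0,-20,0,1],
    [0,10,0,0,1],
    [0,20,0,0,1],
    [0,20,0,0,1],
    [0,11,0,0,1],
    [0,0,0,0,1],
    [0,0,0,0,1],
  ],
)

```text
time_s: 9.8
tool_pos: [515.4, -179.1, 144.8]
tcp_rot: [-3.14, 0.081, 0.001]
force: [-0.3, -0.9, -0.4]
gripper_width: 0.1
```

```bash
python3 - <<'E'
from cell import r, imaging
import cv2, numpy as np
s=r.observe(); print({k:np.round(s[k],2).tolist() for k in("time_s","tool_pos","tcp_rot","force")})
a=imaging.get_image("wrist")
cv2.imwrite("pics/w3.png",a[:,:,::-1])
E
```

```text
{'time_s': 9.8, 'tool_pos': [515.37, -179.15, 144.84], 'tcp_rot': [-3.14, 0.08, 0.0], 'force': [-0.32, -0.92, -0.38]}
```

View pics/w3.png

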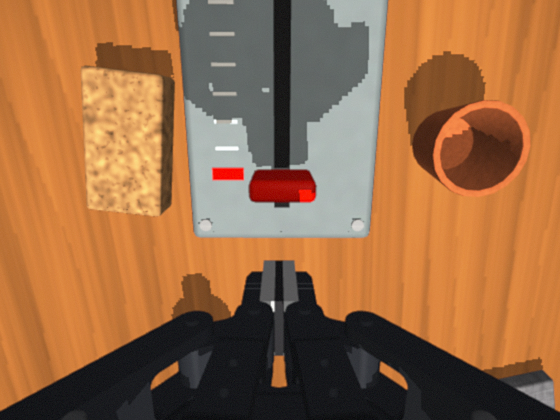

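>>> drive_tool(
  moves=[
    [0,0,15,0,1],
    [0,0,20,0,1],
    [0,0,15,0,1],
    [0,0,5,0,1],
    [0,-5,0,0,1],
    [0,-5,0,0,1],
    [0,-3,0,0,1],
    [0,0,0,0,1],
    [0,0,0,0,1],
  ],
)

```text
time_s: 10.75
tool_pos: [516.4, -166.4, 90.7]
tcp_rot: [3.14, -0.08, 0.001]
force: [0.8, 0.4, -0.5]
gripper_width: 0.1
```

>>> drive_tool(
  moves=[
    [0,-1.5,0,0,1],
    [0,-1.5,0,0,1],
    [0,0,0,0,1],
    [0,0,0,0,1],
  ],
)

```text
time_s: 11.15
tool_pos: [516.3, -163.4, 90.3]
tcp_rot: [-3.141, 0.081, 0.0]
force: [0.5, 0.4, 0.9]
gripper_width: 0.4
```

>>> drive_tool(
  moves=[
    [0,-1.5,0,0,1],
    [0,0,0,0,1],
    [0,0,0,0,1],
  ],
)

```text
time_s: 11.45
tool_pos: [516.4, -162.1, 90.3]
tcp_rot: [3.14, -0.081, 0.0]
force: [0.1, -2.2, -0.0]
gripper_width: 0.1
```

>>> drive_tool(
  moves=[
    [0,-2,0,0,1],
    [0,-2,0,0,1],
    [0,-2,0,0,1],
    [0,-2,0,0,1],
    [0,-2,0,0,1],
    [0,0,0,0,1],
    [0,0,0,0,1],
  ],
)

```text
time_s: 12.15
tool_pos: [517.0, -151.7, 90.3]
tcp_rot: [-3.14, 0.08, 0.0]
force: [-0.2, 0.1, -0.1]
gripper_width: 0.1
```

>>> drive_tool(
  moves=[
    [0,-2,0,0,1],
    [0,-2,0,0,1],
    [0,-1,0,0,1],
    [0,-1,0,0,1],
    [0,-1,0,0,1],
    [0,0,0,0,1],
    [0,0,0,0,1],
  ],
)

```text
time_s: 12.85
tool_pos: [517.3, -145.7, 90.3]
tcp_rot: [3.139, -0.081, 0.0]
force: [0.0, -6.7, -1.2]
gripper_width: -0.2
```

>>> drive_tool(
  moves=[
    [0,-2,0,0,1],
    [0,-2,0,0,1],
    [0,-2,0,0,1],
    [0,-2,0,0,1],
    [0,-1.5,0,0,1],
    [0,0,0,0,1],
    [0,0,0,0,1],
  ],
)

```text
time_s: 13.55
tool_pos: [517.8, -135.3, 90.3]
tcp_rot: [-3.14, 0.08, 0.0]
force: [-0.8, -0.5, -0.1]
gripper_width: 0.1
```

>>> drive_tool(
  moves=[
    [0,-2,0,0,1],
    [0,-2,0,0,1],
    [0,-1,0,0,1],
    [0,-1,0,0,1],
    [0,0,0,0,1],
    [0,0,0,0,1],
  ],
)

```text
time_s: 14.15
tool_pos: [518.1, -129.9, 90.3]
tcp_rot: [3.14, -0.081, 0.0]
force: [0.3, -6.0, 0.0]
gripper_width: 0.2
```

>>> drive_tool(
  moves=[
    [0,-2,0,0,1],
    [0,-2,0,0,1],
    [0,-2,0,0,1],
    [0,-2,0,0,1],
    [0,-1.5,0,0,1],
    [0,0,0,0,1],
    [0,0,0,0,1],
  ],
)

```text
time_s: 14.85
tool_pos: [518.6, -119.8, 90.3]
tcp_rot: [-3.14, 0.08, 0.0]
force: [0.3, -0.1, -0.2]
gripper_width: 0.2
```

>>> drive_tool(
  moves=[
    [0,5,0,0,1],
    [0,5,0,0,1],
    [0,5,0,0,1],
    [0,0,-15,0,1],
    [0,0,-20,0,1],
    [0,0,-20,0,1],
    [0,0,-20,0,1],
    [0,0,-10,0,1],
    [0,0,0,0,1],
  ],
)

```text
time_s: 15.75
tool_pos: [518.2, -135.4, 176.3]
tcp_rot: [3.14, -0.081, 0.003]
force: [0.2, 0.5, -0.1]
gripper_width: 0.1
```

```bash
python3 - <<'E'
from cell import r, imaging
import cv2, numpy as np
s=r.observe(); print({k:np.round(s[k],2).tolist() for k in("time_s","tool_pos","tcp_rot","force")})
a=imaging.get_image("wrist")
cv2.imwrite("pics/w4.png",a[:,:,::-1])
E
```

```text
{'time_s': 15.75, 'tool_pos': [518.22, -135.38, 176.31], 'tcp_rot': [3.14, -0.08, 0.0], 'force': [0.18, 0.5, -0.07]}
```

View pics/w4.png

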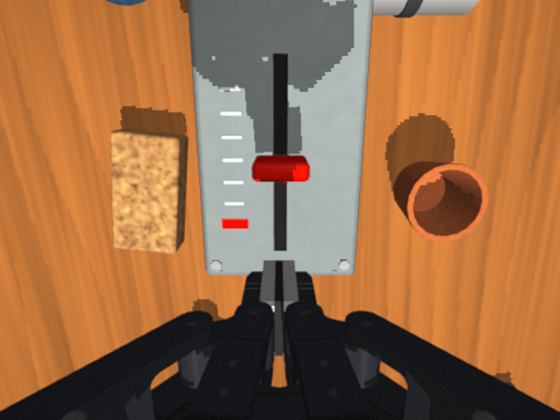

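>>> drive_tool(
  moves=[
    [0,-20,0,0,1],
    [0,-30,0,0,1],
    [0,-30,0,0,1],
    [0,-30,0,0,1],
    [0,-30,0,0,1],
    [0,-30,0,0,1],
    [0,-19.5,0,0,1],
    [0,0,20,0,1],
    [0,0,20,0,1],
    [0,0,20,0,1],
    [0,0,10,0,1],
    [0,0,5,0,1],
    [0,0,0,0,1],
    [0,0,0,0,1],
  ],
)

```text
time_s: 17.2
tool_pos: [527.9, 54.2, 100.9]
tcp_rot: [-3.141, 0.081, -0.001]
force: [-0.6, 0.4, 0.2]
gripper_width: -0.1
```

```bash
python3 - <<'E'
from cell import r, imaging
import cv2, numpy as np
s=r.observe(); print({k:np.round(s[k],2).tolist() for k in("time_s","tool_pos","tcp_rot","force")})
a=imaging.get_image("wrist")[150:,130:430];b=imaging.get_image("scene")[130:260,180:340]
b=cv2.resize(b,(400,325),interpolation=cv2.INTER_CUBIC);a=cv2.resize(a,(380,342))
o=np.zeros((342,780,3),np.uint8);o[:,:380]=a;o[:325,380:]=b
cv2.imwrite("pics/w5.png",o[:,:,::-1])
E
```

```text
{'time_s': 17.2, 'tool_pos': [527.87, 54.24, 100.86], 'tcp_rot': [-3.14, 0.08, -0.0], 'force': [-0.55, 0.36, 0.15]}
```

View pics/w5.png

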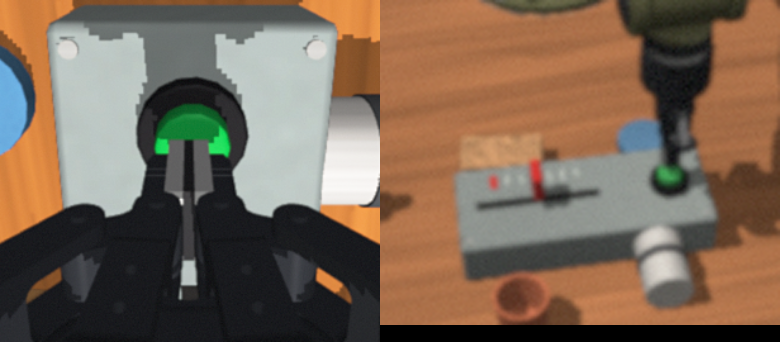

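>>> drive_tool(
  moves=[
    [0,0,4,0,1],
    [0,0,3,0,1],
    [0,0,2,0,1],
    [0,0,0,0,1],
    [0,0,0,0,1],
  ],
)

```text
time_s: 17.8
tool_pos: [527.5, 54.3, 91.3]
tcp_rot: [3.141, -0.08, -0.0]
force: [-0.3, -0.4, -0.2]
gripper_width: 0.2
```

>>> drive_tool(
  moves=[
    [0,0,2,0,1],
    [0,0,2,0,1],
    [0,0,0,0,1],
    [0,0,0,0,1],
  ],
)

```text
time_s: 18.2
tool_pos: [527.7, 54.3, 87.5]
tcp_rot: [3.141, -0.081, 0.001]
force: [0.2, 0.7, 2.7]
gripper_width: -0.1
```

>>> drive_tool(
  moves=[
    [0,0,2,0,1],
    [0,0,1,0,1],
    [0,0,0,0,1],
    [0,0,0,0,1],
  ],
)

```text
time_s: 18.6
tool_pos: [527.7, 54.3, 84.4]
tcp_rot: [-3.141, 0.081, -0.001]
force: [1.5, 0.6, 5.1]
gripper_width: -0.1
```

>>> drive_tool(
  moves=[
    [0,0,1,0,1],
    [0,0,1,0,1],
    [0,0,0,0,1],
    [0,0,0,0,1],
  ],
)

```text
time_s: 19.0
tool_pos: [527.9, 54.3, 83.8]
tcp_rot: [-3.141, 0.081, -0.002]
force: [-5.9, -0.8, 22.2]
gripper_width: 0.4
```

>>> drive_tool(
  moves=[
    [0,0,-2,0,1],
    [0,0,-4,0,1],
    [0,0,-10,0,1],
    [0,0,-20,0,1],
    [0,0,-30,0,1],
    [0,0,-30,0,1],
    [0,0,-30,0,1],
    [0,0,-20,0,1],
    [0,-10,0,0,1],
    [0,-20,0,0,1],
    [0,-20,0,0,1],
    [0,0,0,0,1],
    [0,0,0,0,1],
    [0,0,0,0,1],
  ],
)

```text
time_s: 20.4
tool_pos: [529.9, 103.8, 227.8]
tcp_rot: [3.14, -0.081, -0.002]
force: [-0.9, 0.6, -0.2]
gripper_width: 0.5
```

```bash
python3 - <<'E'
from cell import r, imaging
import cv2, numpy as np
s=r.observe(); print({k:np.round(s[k],2).tolist() for k in("time_s","tool_pos","tcp_rot","force")})
a=imaging.get_image("top")[130:310,180:420]
b=imaging.get_image("scene")[130:260,180:340]
a=cv2.resize(a,(480,360),interpolation=cv2.INTER_CUBIC);b=cv2.resize(b,(320,260),interpolation=cv2.INTER_CUBIC)
o=np.zeros((360,800,3),np.uint8);o[:,:480]=a;o[:260,480:]=b
cv2.imwrite("pics/w6.png",o[:,:,::-1])
E
```

```text
{'time_s': 20.4, 'tool_pos': [529.86, 103.76, 227.78], 'tcp_rot': [3.14, -0.08, -0.0], 'force': [-0.85, 0.64, -0.16]}
```

View pics/w6.png

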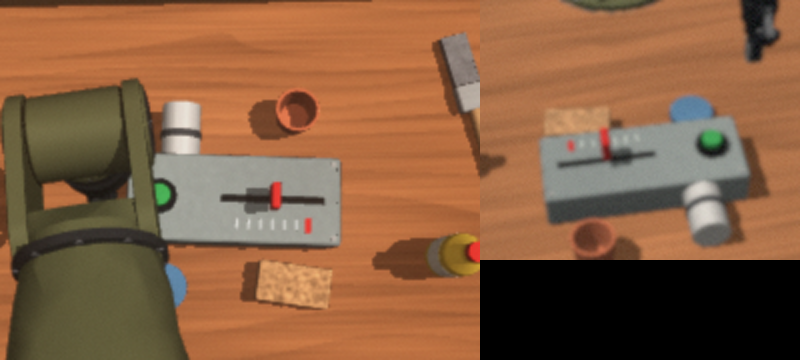

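```bash
python3 -c "
from cell import r
print(r.close_job())"
```

```text
the job is handed in; nothing more can be done
None
```

I pushed the lever back to its closed end, then forward three clicks. I then pressed the green button fully down, let it come back up and drew clear. The job was handed in at about 20.5 s of the 58 s allowed, and no verdict came back.

- **Closed end:** the lever started in the fifth click. Pushing it back ended in firm resistance of 7 to 11 N where the closed position should be. The wrist picture showed the lever beside the red mark.
- **Three clicks:** I pushed them one at a time. I felt the lever again, at about 6 N, where the first and second clicks should be. After each of the three snaps the finger was free, with less than 1 N on it. The wrist picture and the last pictures both showed the lever at the third white mark.
- **Button:** the force rose from 2.7 to 5.1 N over the travel, then reached 22 N at a hard stop, so it was fully down. I took this from the force and height readings, not from a picture of the button held down. Afterwards it looked up again.
- **Surroundings:** the pot, cork block and glue looked unmoved in the last pictures. The lid was partly hidden by the arm in the top view, and I did not check the offcut, putty knife or brush at the end. The fingers were about 130 mm above the box and the force read near zero.

No check failed. The first console position from the pictures was off by a few millimetres, so I corrected it by feeling for the lever.

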